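# Seat the sherd tray in the scanner bay

## Robot

A 6-joint arm with a two-finger parallel gripper is mounted at the origin on a cart in front of the work surface, level with it; the furniture and walls round the work are solid. World frame = base frame: x ahead of the robot, y to its left, z up, the work surface at z = 0. Lengths are in mm, angles in degrees, forces in N, time in s.
With the tool pointing down it reaches from about 325 to 900 mm from the base axis. Payload 3.5 kg.
Tool frame: the origin (TCP) lies on the centre line of the jaws, within the pads' length; the fingertips stand 19 mm ahead of it and the grasp point (between the pads) is the TCP; x points along the fingers, z is the direction in which the jaws open and shut, and the axes are right-handed (so a half turn about x gives the same grasp; the last joint's range is limited). The gripper opens to 85 mm and grips with 20 to 120 N. Pads are 22 mm wide; open, the fingers measure 114 mm over their backs; the gripper's body (76 mm by 85 mm) begins 54 mm behind the grasp point. The pads swing forward as they close: fully open they stand 13 mm farther back than shut.
Start: joints at [-71.242, 15.837, -1.513, 72.651, 0, 84.076], TCP at [260.987, -567.898, 250.313] pointing down, gripper open.
Joint ranges: [-178.77, 178.77], [-48.84, 107.48], [-61.69, 71.31], [-111.58, 123.2], [-90, 87.43], [-180, 180]. Speed limits (degrees/s): [147.25, 147.25, 180, 180, 180, 180].

## Interface

Orientations are given as [roll, pitch, yaw] about the fixed x, y, z axes, in that order (R = Rz(yaw) Ry(pitch) Rx(roll)).
In Python, from bench import robot gives the robot as it stands. The module is installed in compiled form; this text tells all that it offers.
- The arm moves only by the tool play_rows, never from a script. Its argument "deltas" is a list of rows, each an object with "travel": the shift along the world's x, y, z in cm, a list of three; "twist": the turn about the world's z in degrees; "fingers": the gripper's target within -1 to 1 (shut at 1, half-way at 0, fully open at -1). A call has exactly 8 rows; each row is the pose to reach, as a shift and turn from the pose commanded when the call began; what a row does not reach only later rows make up. A row lasts 1/8 s, in which the tool goes at most 62.5 mm and 10.7 degrees, less where a joint would pass 70% of its speed; a pose out of reach is approached as far as the arm can. A call with a gripper value outside its range is refused whole. The fingers move at their own pace and stop on an object; the grip force is fixed at half the most. Time passes only in rows, so rows that repeat a pose let the fingers close, or fill a call up. It gives the time, the measured TCP pose, the force and the opening at its end, in the units of the state.
- robot.sense(): the state, without advancing time (a new reading comes with each control period).
- robot.capture(name): name is "side" or "top"; returns a dict with "image" (420x560x3 uint8, red, green, blue), "camera_matrix" (3x3 intrinsics, pixels), "pose" (4x4, takes a point from camera to world coordinates). Camera axes: x right, y down, z forward; pixel columns grow to the right and rows downward; lengths in mm; the calibration is good to about 2 mm. A picture is of the moment at which its call begins. There is no depth.
- robot.job_done(): hands the job in, once; it reports no verdict.
The state is a dict: "clock": time; "joint_positions": joint angles; "joint_velocities": joint speeds; "tau": joint torques, N m; "position": TCP position; "tool_rot": TCP orientation; "wrist_force": force on the tool from outside, world axes, zero at the start; "ft_torque": the same for the moment, N m; "opening": finger opening in mm.
Only numpy, scipy, OpenCV 4.12 (cv2) and the standard library are available. Lean on these libraries where they do the work, as an engineer would, in place of code of your own. Each camera call takes 0.05 s, during which the arm holds its last target.

## Task

Slide the blue tray of pottery sherds, white panel last, along the worktop into the mouth of the grey and white scanner bay, then press gently on the white panel until the sprung carriage inside bottoms out, and let go. The bay has a push-push latch: check that the tray has stayed in rather than been pushed back out (if it was, press again), and leave it latched with both sherds in it and the things around undisturbed.

Things in the scene. Friction and masses are not known exactly. Their poses are not given: they have to be found in the camera images.
- bay: fixed scanner bay, 172 long, 120 wide, 58 high, grey sides, white roof. Origin on the worktop at the middle of its mouth; +x is the way in, z up. Two rails 40 high leave a channel 92 wide with the worktop as floor. The roof (underside 40 above the worktop) covers x > 32
- bay_mouth (a point): same point as the bay's origin. Two black lips flare outward from the mouth as a funnel, about 122 wide at the outer end, 30 in front of the mouth (x = -30), 34 high
- bay_latch (a point): point fixed to the bay at x = 68, z = 18: mean place of the free carriage's face. The face of the black carriage plate (72 wide, z 6 to 30) really stands up to 6 nearer or deeper, differing per start, unseen. Tray pressed on it moves it in 31 to a hard stop, against a spring of 4 N (free) to 8.5 N (stop) plus damping of 1 N per 20 mm/s; force rises steeply at the stop
- tray: loose tray, 110 long (x), 86 wide (y), 0.17 to 0.35 kg: blue, walls 28 high, 4 thick, white upright push panel 86 wide, 34 high, 8 thick across its rear. Origin under its centre on the worktop; +x is its front, which goes in first and touches the carriage. It touches the free carriage with its origin at bay x = 13 +- 6 and rests latched at x = 36 +- 6
- tray_panel (a point): middle of the outer face of the white push panel, 55 behind the tray's origin (tray x = -55), 20 above its underside. Push-push latch: carriage pressed beyond 29.5 of its 31 mm and released springs back 7.5 and holds (panel then 19 +- 6 outside the mouth); released earlier it pushes the tray out; pressed to the stop again it lets go
- sherd_a: loose brown pottery sherd, 34x39x12, lying in the tray; origin at its underside
- sherd_b: loose brown pottery sherd, 32x30x14, lying in the tray; origin at its underside
- specimen_cup: bystander: clear specimen cup, 53 wide, 72 high, loose; origin at the middle of its underside, z up
- tape_roll: bystander: roll of tan tape, 100 wide, 48 high, loose; origin at the middle of its underside, z up
Things that resemble listed ones, but are neither listed nor needed, are in the scene too. Leave any red or turquoise look-alike of the sherd_b alone.

How it is judged:
By the outcome, as a careful person would: the job done as asked, in the order asked, and still so for the second after the job is handed in, with the robot touching nothing.
It also fails if it takes over 51 s, if anything falls off the work surface, if the arm or the gripper's body presses on something with over 40 N, if the wrist force passes 120 N, or if a joint passes its speed limit or range.

## Working session

There is one attempt and no reset: what is moved stays moved. The work goes in short steps, Python scripts to look and compute and a tool call to move; the robot and the scene stay as the last step left them, time stands still between calls to the robot, and variables do not carry over. Pictures are saved under pics/ and viewed, and the job is handed in when it is done.

Besides the shell and the picture viewer there is one more tool, called as name(argument=value, ...) on one line, values as JSON. play_rows: Moves the arm, as the interface text tells. Its arguments: {"type":"object","properties":{"deltas":{"type":"array"}},"required":["deltas"]}

```bash
mkdir -p pics
cat > h.py <<'E'
import numpy as np,cv2
from bench import robot
def cap(n,f):
    c=robot.capture(n); cv2.imwrite(f'pics/{f}.png',cv2.cvtColor(c['image'],cv2.COLOR_RGB2BGR))
    np.savez(f'pics/{f}.npz',K=c['camera_matrix'],T=c['pose'],im=c['image']); return c
def w(f,u,v,z):
    d=np.load(f'pics/{f}.npz');K,T=d['K'],d['T']
    r=T[:3,:3]@np.linalg.inv(K)@[u,v,1]; o=T[:3,3]; return o+r*(z-o[2])/r[2]
def px(f,p):
    d=np.load(f'pics/{f}.npz');K,T=d['K'],d['T']
    q=K@(T[:3,:3].T@(np.array(p)-T[:3,3])); return q[:2]/q[2]
E
python3 - <<'E'
from h import *
for n in('top','side'):
    c=cap(n,n+'0');print(c['pose'].round(2),c['camera_matrix'].round(1))
print(robot.sense())
E
```

```text
[[ 2.00000e-02 -9.90000e-01  1.10000e-01  3.93120e+02]
 [-1.00000e+00 -2.00000e-02 -1.00000e-02  1.72470e+02]
 [ 1.00000e-02 -1.10000e-01 -9.90000e-01  1.10263e+03]
 [ 0.00000e+00  0.00000e+00  0.00000e+00  1.00000e+00]] [[420.7   0.  277.6]
 [  0.  420.7 206.2]
 [  0.    0.    1. ]]
[[-8.8000e-01 -2.9000e-01  3.7000e-01  1.3862e+02]
 [-4.7000e-01  5.7000e-01 -6.8000e-01  8.5337e+02]
 [-1.0000e-02 -7.7000e-01 -6.4000e-01  6.9149e+02]
 [ 0.0000e+00  0.0000e+00  0.0000e+00  1.0000e+00]] [[514.1   0.  279.2]
 [  0.  514.1 202.8]
 [  0.    0.    1. ]]
{'clock': 0.1, 'joint_positions': array([-7.12419552e+01,  1.58762930e+01, -1.59019662e+00,  7.26514046e+01,
        1.32170796e-03,  8.40783849e+01]), 'joint_velocities': array([-0.01195725,  0.03385495,  0.0965316 ,  0.11592195, -0.05316423,
       -0.02403907]), 'tau': array([-3.09431598e-04, -4.46707678e+01,  2.96128249e+01,  8.47447169e-03,
       -1.10323328e-04, -6.01006988e-06]), 'position': array([ 260.771826  , -567.25837471,  249.24381176]), 'tool_rot': array([173.43607138,  89.88209844, 108.11572996]), 'wrist_force': array([ 0.24731593,  0.93180377, -0.72613917]), 'ft_torque': array([-0.07330733,  0.05401932, -0.00942607]), 'opening': 85.41096318605439}
```

View pics/top0.png

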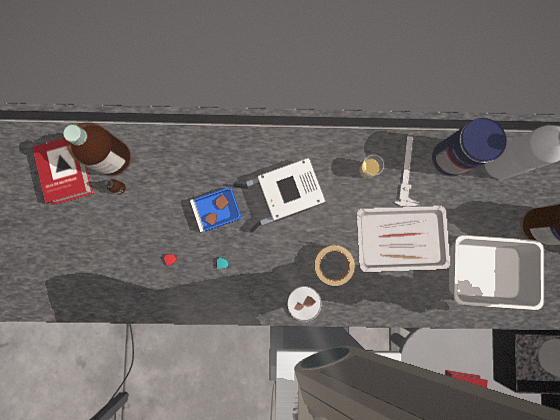

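View pics/side0.png

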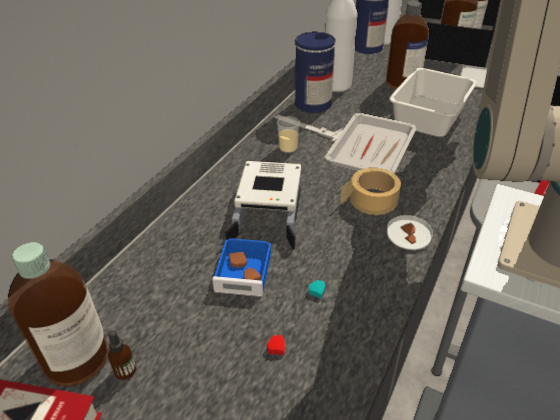

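Top view: the tray is at about (215,210) with its white panel on the left (197,217). The bay is at (290,190), its lips at (250,183) and (258,222). The sherds in the tray are at (222,202) and (210,218). The red (170,259) and turquoise (222,264) pieces and the plate at (305,303) hold look-alikes, which I will leave alone. The cup is at (372,167) and the tape roll at (335,265).

Run:
```python
from h import *
im=cv2.imread('pics/top0.png')[150:250,170:340]
cv2.imwrite('pics/topc.png',cv2.resize(im,None,fx=4.7,fy=4.7,interpolation=cv2.INTER_CUBIC))
im=cv2.imread('pics/side0.png')[150:310,200:320]
cv2.imwrite('pics/sidec.png',cv2.resize(im,None,fx=3.75,fy=3.75,interpolation=cv2.INTER_CUBIC))
```

```text
(no output)
```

View pics/topc.png

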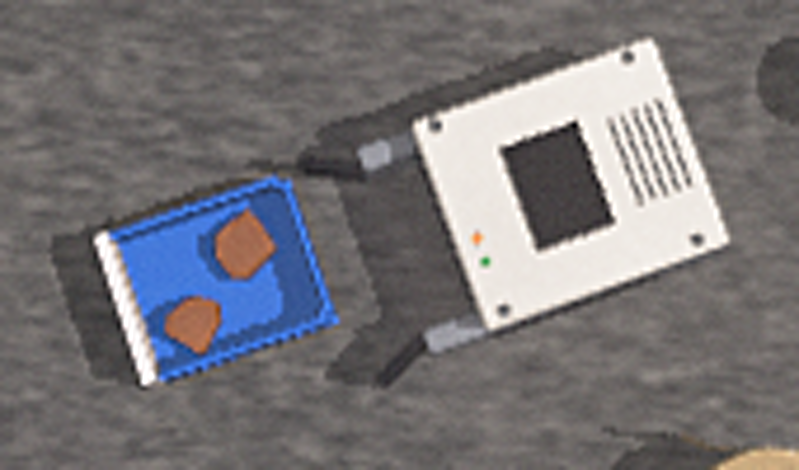

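View pics/sidec.png

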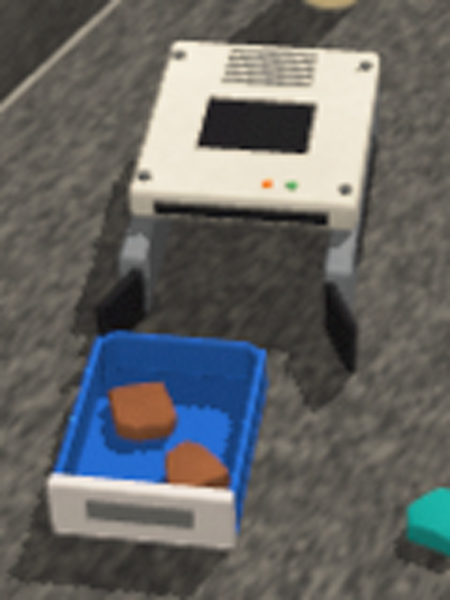

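```bash
cat > fit.py <<'E'
from h import *
from scipy.optimize import least_squares
def fit(obs,x0):
    # obs: (file,u,v,local xyz)
    def P(p,l):
        c,s=np.cos(p[2]),np.sin(p[2]); return np.array([p[0]+c*l[0]-s*l[1],p[1]+s*l[0]+c*l[1],l[2]])
    f=lambda p:np.concatenate([px(o[0],P(p,o[3]))-o[1:3] for o in obs])
    r=least_squares(f,x0,x_scale=[10,10,.1]); return r.x,r.fun.reshape(-1,2).round(1)
E
cat > a.py <<'E'
from fit import *
t=lambda u,v:(170+u/4.7-.4,150+v/4.7-.4)
s=lambda u,v:(200+u/3.75-.4,150+v/3.75-.4)
B=[(t(412,120),(32,60,58)),(t(655,38),(172,60,58)),(t(730,240),(172,-60,58)),(t(490,330),(32,-60,58))]
Bs=[(s(172,40),(172,60,58)),(s(380,53),(172,-60,58)),(s(357,208),(32,-60,58)),(s(132,192),(32,60,58))]
T=[(t(95,236),(-55,43,34)),(t(147,387),(-55,-43,34)),(t(288,176),(55,43,28)),(t(339,322),(55,-43,28))]
Ts=[(s(50,479),(-55,43,34)),(s(237,492),(-55,-43,34)),(s(103,333),(55,43,28)),(s(267,349),(55,-43,28)),(s(55,530),(-55,43,0)),(s(234,547),(-55,-43,0))]
for nm,a,b in(('bay',B,Bs),('tray',T,Ts)):
    A=[('top0',*p,l) for p,l in a];C=[('side0',*p,l) for p,l in b]
    x0=[450,200,-1.2]
    for k,o in(('top',A),('side',C),('both',A+C)):
        p,r=fit(o,x0);print(nm,k,p[:2].round(1),np.degrees(p[2]).round(2),np.abs(r).max(),r.tolist() if k=='both' else '')
E
python3 a.py
```

```text
bay top [521.2 222.9] -69.03 0.8 
bay side [520.  225.5] -68.41 0.9 
bay both [520.9 223.9] -68.71 1.0 [[-0.8, 0.3], [-0.6, -1.0], [0.4, 0.1], [-1.0, 0.2], [0.6, -0.7], [0.6, -1.0], [0.6, -0.5], [-0.8, -0.2]]
tray top [503.9 318.4] -69.81 0.5 
tray side [506.2 319.8] -69.6 2.3 
tray both [505.6 319.5] -69.81 2.2 [[-0.2, -0.3], [-0.9, -0.6], [-0.1, -1.0], [-0.3, -0.7], [-0.1, 0.6], [-0.4, 1.9], [-0.2, -1.8], [1.3, -2.2], [0.4, 0.2], [1.1, 0.4]]
```

Run:
```python
from h import *
from scipy.spatial.transform import Rotation as R
s=robot.sense();M=R.from_euler('xyz',s['tool_rot'],degrees=True).as_matrix();print(M.round(3))
a=np.degrees(np.arctan2(M[1,2],M[0,2]));print('jaw ang',a,'target',90-68.8)
# heights clues of tall things near route, candidate points
for n,u,v in(('can',475,140),('cup',372,167),('tape',335,265),('bottle',75,132),('bottle2',540,215),('bin',500,270)):print(n,w('top0',u,v,0).round(),w('top0',u,v,150).round())
d=np.array([np.cos(np.radians(-68.8)),np.sin(np.radians(-68.8))]);n=np.array([-d[1],d[0]])
b=np.array([521,223.5]);t=np.array([505,319.2]);print('rel',(t-b)@d,(t-b)@n,d,n)
for l in((-5,75),(-5,43),(-95,0),(-66,0)):
  print(l,(t+l[0]*d+l[1]*n).round(1))
```

```text
[[-0.001  0.909  0.418]
 [ 0.002  0.418 -0.909]
 [-1.     0.    -0.002]]
jaw ang -65.32032764370359 target 21.200000000000003
can [ 708. -370.    0.] [ 666. -296.  150.]
cup [628. -90.   0.] [596. -54. 150.]
tape [367.   8.   0.] [371.  31. 150.]
bottle [707. 706.   0.] [664. 633. 150.]
bottle2 [ 508. -536.    0.] [ 492. -440.  150.]
bin [ 362. -423.    0.] [ 366. -342.  150.]
rel -95.00938089763798 19.690290537408046 [ 0.36162457 -0.9323238 ] [0.9323238  0.36162457]
(-5, 75) [573.1 351. ]
(-5, 43) [543.3 339.4]
(-95, 0) [470.6 407.8]
(-66, 0) [481.1 380.7]
```

play_rows(deltas=[{"travel": [0,1,3],"twist": 10,"fingers": 1},{"travel": [0.5,4,6],"twist": 20,"fingers": 1},{"travel": [2,8,9],"twist": 30,"fingers": 1},{"travel": [4,13,10],"twist": 40,"fingers": 1},{"travel": [6,18,10],"twist": 50,"fingers": 1},{"travel": [8,23,10],"twist": 60,"fingers": 1},{"travel": [10,28,10],"twist": 70,"fingers": 1},{"travel": [12,33,10],"twist": 80,"fingers": 1}])

```text
clock: 1.1
position: [381.1, -236.1, 349.9]
tool_rot: [98.3, 90.0, 113.3]
wrist_force: [-0.0, 0.0, -0.1]
opening: -0.3
```

play_rows(deltas=[{"travel": [2,5.5,0],"twist": 4,"fingers": 1},{"travel": [4,11,0],"twist": 6.5,"fingers": 1},{"travel": [6,16.5,0],"twist": 6.5,"fingers": 1},{"travel": [8,22,0],"twist": 6.5,"fingers": 1},{"travel": [10,27.5,0],"twist": 6.5,"fingers": 1},{"travel": [12,33,0],"twist": 6.5,"fingers": 1},{"travel": [14,38.5,0],"twist": 6.5,"fingers": 1},{"travel": [16,43,0],"twist": 6.5,"fingers": 1}])

```text
clock: 2.1
position: [541.0, 194.3, 349.7]
tool_rot: [176.5, 90.0, -162.3]
wrist_force: [0.4, -0.9, 0.6]
opening: -0.1
```

play_rows(deltas=[{"travel": [1,4.5,0],"twist": 0,"fingers": 1},{"travel": [2,9,-1],"twist": 0,"fingers": 1},{"travel": [3,13,-4],"twist": 0,"fingers": 1},{"travel": [3.7,15.8,-8],"twist": 0,"fingers": 1},{"travel": [3.7,15.8,-13],"twist": 0,"fingers": 1},{"travel": [3.7,15.8,-18],"twist": 0,"fingers": 1},{"travel": [3.7,15.8,-21],"twist": 0,"fingers": 1},{"travel": [3.7,15.8,-22],"twist": 0,"fingers": 1}])

```text
clock: 3.1
position: [575.8, 349.1, 126.9]
tool_rot: [-175.5, 89.6, -154.3]
wrist_force: [-0.6, -0.0, -0.2]
opening: -0.4
```

Run:
```python
from h import *
c=cap('side','side1')
s=robot.sense();print(s['position'],s['joint_positions'].round(1))
im=cv2.imread('pics/side1.png')[60:360,100:460]
cv2.imwrite('pics/side1c.png',cv2.resize(im,None,fx=2,fy=2))
```

```text
[576.31156405 349.27427369 127.20953616] [25.7 25.5 -3.2 61.6 -0.  94.5]
```

View pics/side1c.png

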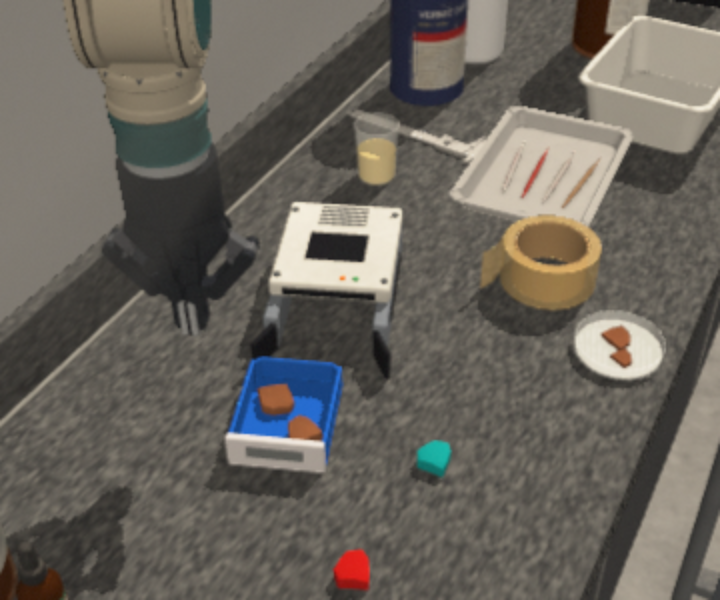

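play_rows(deltas=[{"travel": [0,0,-3],"twist": 0,"fingers": 1},{"travel": [0,0,-6],"twist": 0,"fingers": 1},{"travel": [0,0,-8.5],"twist": 0,"fingers": 1},{"travel": [0,0,-9.5],"twist": 0,"fingers": 1},{"travel": [-0.9,-0.35,-9.5],"twist": 0,"fingers": 1},{"travel": [-1.6,-0.6,-9.5],"twist": 0,"fingers": 1},{"travel": [-2.2,-0.85,-9.5],"twist": 0,"fingers": 1},{"travel": [-2.6,-1.0,-9.5],"twist": 0,"fingers": 1}])

```text
clock: 4.15
position: [553.1, 340.7, 36.8]
tool_rot: [3.1, 89.8, 24.2]
wrist_force: [3.1, 1.6, 1.6]
opening: 0.1
```

Run:
```python
from h import *
c=cap('side','side2');c=cap('top','top2')
s=robot.sense();print(s['position'],s['wrist_force'])
a=cv2.imread('pics/side2.png')[140:310,180:330];b=cv2.imread('pics/top2.png')[140:260,160:350]
cv2.imwrite('pics/c2.png',np.hstack([cv2.resize(a,(380,430),interpolation=cv2.INTER_CUBIC),cv2.resize(b,(420,265),interpolation=cv2.INTER_CUBIC)[:, :].__class__(np.pad(cv2.resize(b,(420,265)),((0,165),(0,0),(0,0)))) if False else np.pad(cv2.resize(b,(420,265),interpolation=cv2.INTER_CUBIC),((0,165),(0,0),(0,0)))]))
```

```text
[552.66227152 340.4980493   36.5420973 ] [1.00806436 0.87778763 1.90025498]
```

View pics/c2.png

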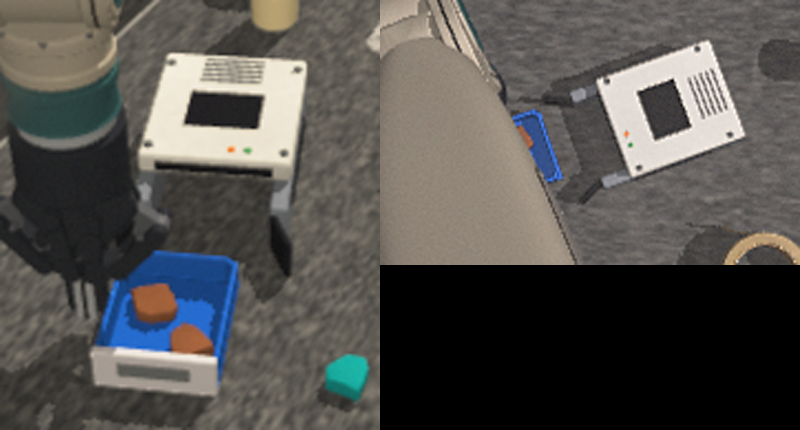

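```bash
cat > tr.py <<'E'
from fit import *
def rel(p,b=(521,223.5),th=-68.8):
    t=np.radians(th);d=np.array([np.cos(t),np.sin(t)]);n=np.array([-d[1],d[0]]);q=np.array(p[:2])-b
    return (q@d).round(1),(q@n).round(1),(np.degrees(p[2])-th).round(2)
E
python3 - <<'E'
from tr import *
k=2.5333
s=lambda u,v:(180+u/k-.4,140+v/k-.4)
o=[('side2',*s(93,347),(-55,43,34)),('side2',*s(217,363),(-55,-43,34)),('side2',*s(97,382),(-55,43,0)),('side2',*s(214,394),(-55,-43,0)),('side2',*s(239,260),(55,-43,28))]
p,r=fit(o,[500,310,-1.2]);print(p,rel(p),r.tolist())
print('tcp',rel([*robot.sense()['position'][:2],0]))
E
```

```text
[501.69599643 316.67600827  -1.23240669] (np.float64(-93.9), np.float64(15.7), np.float64(-1.81)) [[-1.0, 0.8], [-0.5, -0.3], [-0.8, 0.1], [1.3, 0.7], [1.1, -1.8]]
tcp (np.float64(-97.6), np.float64(71.8), np.float64(68.8))
```

play_rows(deltas=[{"travel": [-0.3,-0.1,0],"twist": 0,"fingers": 1},{"travel": [-0.7,-0.25,0],"twist": 0,"fingers": 1},{"travel": [-1.1,-0.4,0],"twist": 0,"fingers": 1},{"travel": [-1.4,-0.55,0],"twist": 0,"fingers": 1},{"travel": [-1.5,-0.6,0],"twist": 0,"fingers": 1},{"travel": [-1.5,-0.6,0],"twist": 0,"fingers": 1},{"travel": [-0.5,-0.2,0],"twist": 0,"fingers": 1},{"travel": [1.0,0.5,1],"twist": 0,"fingers": 1}])

```text
clock: 5.25
position: [558.4, 343.4, 42.5]
tool_rot: [-176.2, 89.5, -155.0]
wrist_force: [0.4, -0.2, 0.4]
opening: -0.3
```

Run:
```python
from h import *
c=cap('side','side3')
s=robot.sense();print(s['position'],s['wrist_force'])
a=cv2.imread('pics/side3.png')[170:320,180:330]
cv2.imwrite('pics/c3.png',cv2.resize(a,(600,600),interpolation=cv2.INTER_CUBIC))
```

```text
[562.71559961 345.38141832  44.95750988] [3.43451061 1.69165391 0.47115444]
```

View pics/c3.png

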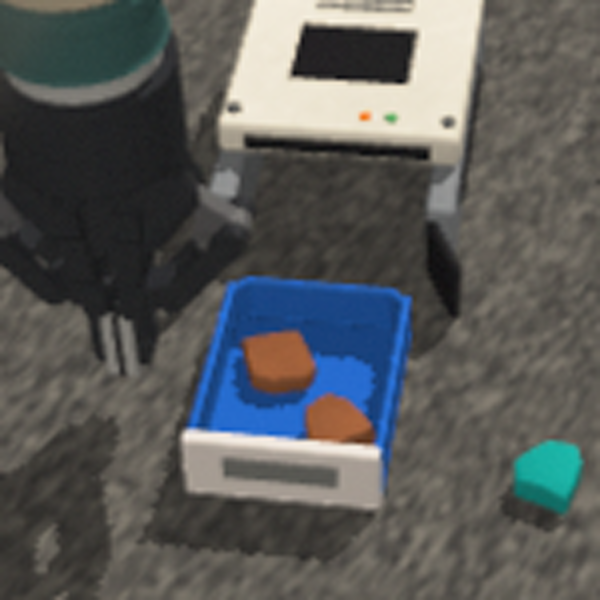

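Run:
```python
from tr import *
k=4
s=lambda u,v:(180+u/k-.4,170+v/k-.4)
o=[('side3',*s(184,430),(-55,43,34)),('side3',*s(383,450),(-55,-43,34)),('side3',*s(189,490),(-55,43,0)),('side3',*s(380,507),(-55,-43,0)),('side3',*s(411,299),(55,-43,28)),('side3',*s(231,278),(55,43,28))]
p,r=fit(o,[500,310,-1.2]);print(p,rel(p),r.tolist())
print('tcp',rel([*robot.sense()['position'][:2],0]))
```

```text
[486.24499055 311.90699784  -1.21239763] (np.float64(-95.0), np.float64(-0.4), np.float64(-0.67)) [[-0.7, 1.9], [-0.5, 1.5], [-0.4, 0.1], [0.6, 0.4], [0.7, -3.2], [0.2, -1.7]]
tcp (np.float64(-98.5), np.float64(83.0), np.float64(68.8))
```

play_rows(deltas=[{"travel": [-0.5,2,2],"twist": 0,"fingers": 0},{"travel": [-1.6,5,3],"twist": 0,"fingers": 0},{"travel": [-3.2,8.2,3],"twist": 0,"fingers": 0},{"travel": [-6,7.1,3],"twist": 0,"fingers": 0},{"travel": [-9,6,2],"twist": 0,"fingers": 0},{"travel": [-10.9,5.2,0],"twist": 0,"fingers": 0},{"travel": [-10.9,5.2,-1.8],"twist": 0,"fingers": 0},{"travel": [-10.9,5.2,-1.8],"twist": 0,"fingers": 0}])

```text
clock: 6.3
position: [451.7, 396.0, 24.9]
tool_rot: [-165.4, 89.7, -144.2]
wrist_force: [0.5, -0.5, -0.2]
opening: 42.5
```

Run:
```python
from tr import *
c=cap('side','side4');cap('top','top4')
s=robot.sense();print(s['position'],s['wrist_force'],rel([*s['position'][:2],0]),s['opening'],s['tool_rot'])
a=cv2.imread('pics/side4.png')[170:320,180:380]
cv2.imwrite('pics/c4.png',cv2.resize(a,(800,600),interpolation=cv2.INTER_CUBIC))
```

```text
[453.99516481 397.42712807  27.14026468] [-0.94171006 -0.91498267  0.69327323] (np.float64(-186.4), np.float64(0.4), np.float64(68.8)) 42.48158934505275 [ 4.41090919 89.98522744 25.57017031]
```

View pics/c4.png

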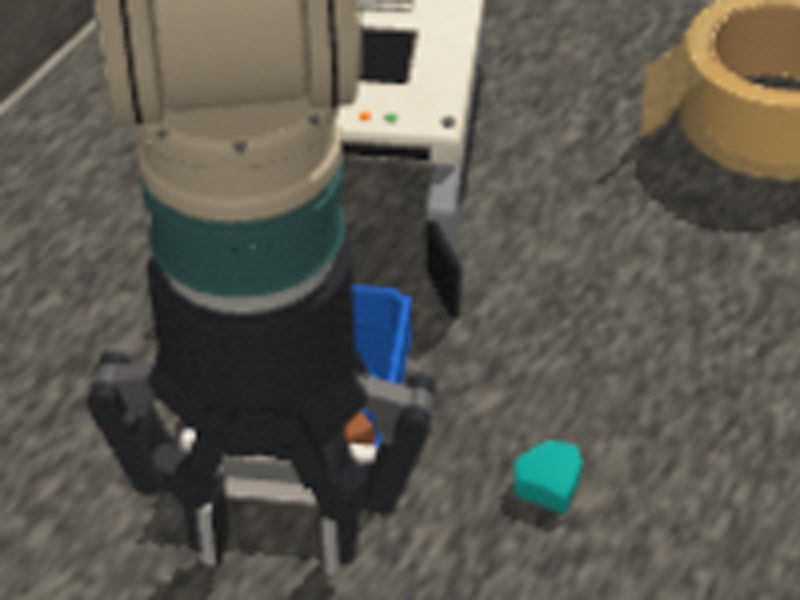

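View pics/top4.png

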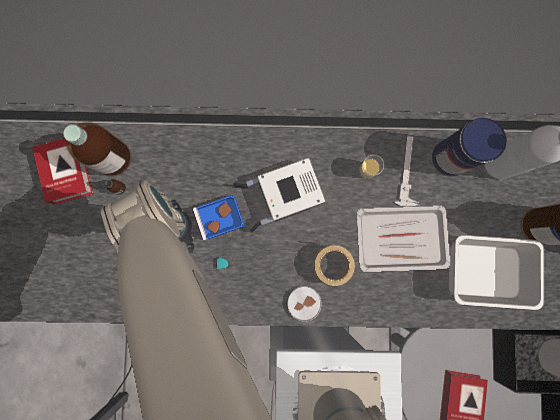

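play_rows(deltas=[{"travel": [0.4,-0.9,0],"twist": 0,"fingers": 0},{"travel": [0.7,-1.9,0],"twist": 0,"fingers": 0},{"travel": [0.95,-2.45,0],"twist": 0,"fingers": 0},{"travel": [1.2,-3.1,0],"twist": 0,"fingers": 0},{"travel": [1.5,-3.8,0],"twist": 0,"fingers": 0},{"travel": [1.75,-4.5,0],"twist": 0,"fingers": 0},{"travel": [2.0,-5.15,0],"twist": 0,"fingers": 0},{"travel": [2.2,-5.7,0],"twist": 0,"fingers": 0}])

```text
clock: 7.4
position: [475.2, 339.8, 27.4]
tool_rot: [58.8, 90.0, 79.9]
wrist_force: [-1.0, 2.6, 1.9]
opening: 42.6
```

Run:
```python
from tr import *
c=cap('top','top5')
s=robot.sense();print(s['position'],s['wrist_force'],rel([*s['position'][:2],0]))
a=cv2.imread('pics/top5.png')[140:260,180:340]
cv2.imwrite('pics/c5.png',cv2.resize(a,(800,600),interpolation=cv2.INTER_CUBIC))
```

```text
[475.34549533 339.0222784   27.24695891] [0.37011458 0.52207312 0.82643998] (np.float64(-124.2), np.float64(-0.8), np.float64(68.8))
```

View pics/c5.png

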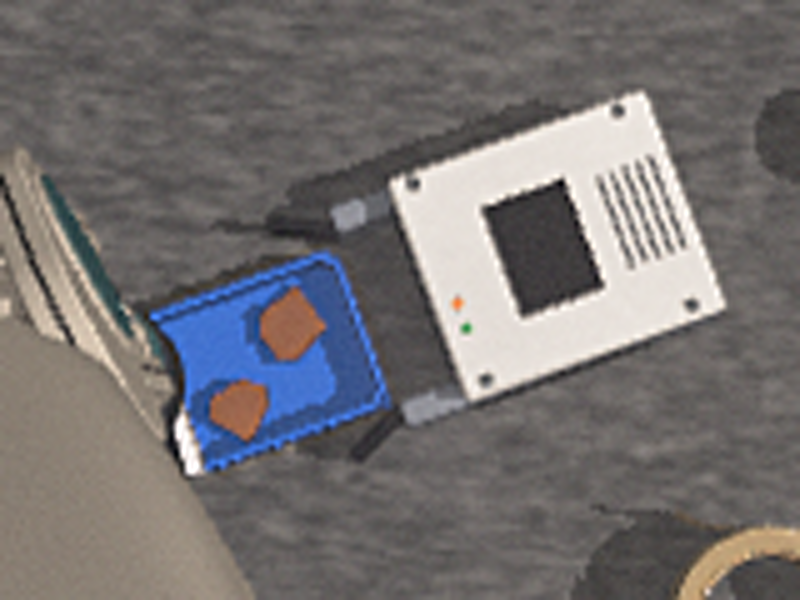

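Run:
```python
from tr import *
s=lambda u,v:(180+u/5-.4,140+v/5-.4)
o=[('top5',*s(334,253),(55,43,28)),('top5',*s(388,404),(55,-43,28)),('top5',*s(192,474),(-55,-43,34))]
p,r=fit(o,[500,310,-1.2]);print(p,rel(p),r.tolist())
o=[('top5',*s(388,174),(32,60,58)),('top5',*s(468,406),(32,-60,58)),('top5',*s(727,306),(172,-60,58)),('top5',*s(645,88),(172,60,58))]
p,r=fit(o,[500,310,-1.2]);print(p,np.degrees(p[2]),rel(p),r.tolist())
```

```text
[497.29459966 277.24854706  -1.20118092] (np.float64(-58.7), np.float64(-2.7), np.float64(-0.02)) [[0.2, -0.9], [0.8, 0.1], [-1.0, 0.8]]
[521.45317262 223.5539623   -1.20680067] -69.14458484586723 (np.float64(0.1), np.float64(0.4), np.float64(-0.34)) [[-0.4, 0.8], [-0.3, -0.8], [0.5, 0.3], [0.3, -0.3]]
```

play_rows(deltas=[{"travel": [0.2,-0.4,0],"twist": 0,"fingers": 0},{"travel": [0.4,-0.85,0],"twist": 0,"fingers": 0},{"travel": [0.6,-1.3,0],"twist": 0,"fingers": 0},{"travel": [0.85,-1.8,0],"twist": 0,"fingers": 0},{"travel": [1.05,-2.25,0],"twist": 0,"fingers": 0},{"travel": [1.25,-2.7,0],"twist": 0,"fingers": 0},{"travel": [1.45,-3.2,0],"twist": 0,"fingers": 0},{"travel": [1.65,-3.65,0],"twist": 0,"fingers": 0}])

```text
clock: 8.45
position: [491.5, 303.2, 27.2]
tool_rot: [-149.6, 90.0, -128.4]
wrist_force: [-0.9, 1.0, 1.4]
opening: 42.6
```

Run:
```python
from tr import *
c=cap('top','top6')
s=robot.sense();print(s['position'],s['wrist_force'],rel([*s['position'][:2],0]))
a=cv2.imread('pics/top6.png')[140:260,180:340]
cv2.imwrite('pics/c6.png',cv2.resize(a,(800,600),interpolation=cv2.INTER_CUBIC))
```

```text
[491.77801937 302.58989932  27.20984982] [-0.19810656  1.35981929 -0.54120622] (np.float64(-84.3), np.float64(1.4), np.float64(68.8))
```

View pics/c6.png

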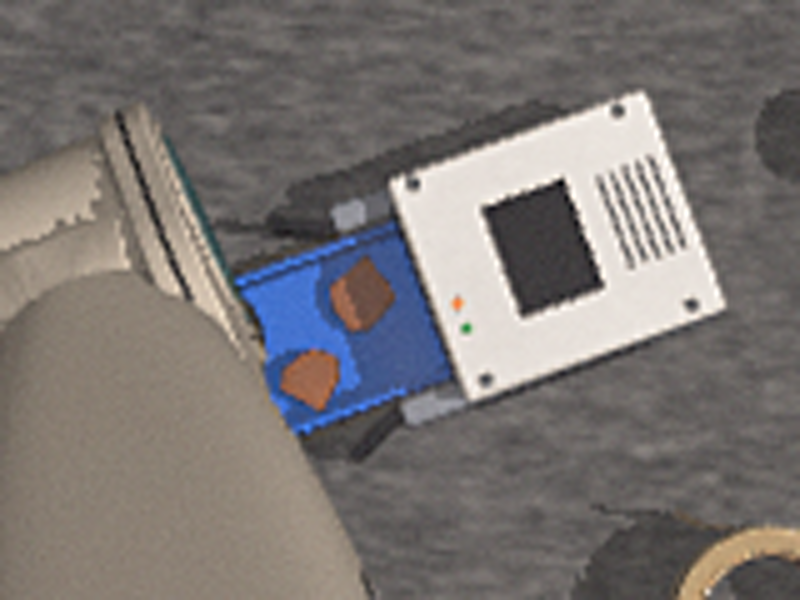

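play_rows(deltas=[{"travel": [0.1,-0.3,0],"twist": 0,"fingers": 0},{"travel": [0.25,-0.6,0],"twist": 0,"fingers": 0},{"travel": [0.35,-0.95,0],"twist": 0,"fingers": 0},{"travel": [0.5,-1.3,0],"twist": 0,"fingers": 0},{"travel": [0.6,-1.6,0],"twist": 0,"fingers": 0},{"travel": [0.75,-1.95,0],"twist": 0,"fingers": 0},{"travel": [0.85,-2.25,0],"twist": 0,"fingers": 0},{"travel": [1.0,-2.6,0],"twist": 0,"fingers": 0}])

```text
clock: 9.5
position: [501.4, 277.3, 27.2]
tool_rot: [-164.9, 90.0, -143.8]
wrist_force: [-1.2, 1.2, -1.1]
opening: 42.5
```

```bash
cat > st.py <<'E'
from tr import *
d=np.array([.3616,-.9323])
for i in range(1):
    s=robot.sense();f=s['wrist_force'];print(s['clock'],s['position'].round(1),f.round(1),'along',(f[:2]@d).round(2),rel([*s['position'][:2],0])[:2])
E
python3 st.py
```

```text
9.5 [501.4 277.3  27.2] [-1.2  1.2 -1.1] along -1.58 (np.float64(-57.2), np.float64(1.2))
```

play_rows(deltas=[{"travel": [0.1,-0.25,0],"twist": 0,"fingers": 0},{"travel": [0.2,-0.5,0],"twist": 0,"fingers": 0},{"travel": [0.3,-0.75,0],"twist": 0,"fingers": 0},{"travel": [0.4,-1.0,0],"twist": 0,"fingers": 0},{"travel": [0.5,-1.25,0],"twist": 0,"fingers": 0},{"travel": [0.6,-1.5,0],"twist": 0,"fingers": 0},{"travel": [0.7,-1.75,0],"twist": 0,"fingers": 0},{"travel": [0.75,-1.95,0],"twist": 0,"fingers": 0}])

```text
clock: 10.5
position: [508.3, 259.9, 27.4]
tool_rot: [87.2, 89.7, 108.5]
wrist_force: [-2.0, 7.5, -1.7]
opening: 42.6
```

```bash
python3 st.py
```

```text
10.5 [508.3 259.9  27.4] [-2.   7.5 -1.7] along -7.7 (np.float64(-38.5), np.float64(1.3))
```

play_rows(deltas=[{"travel": [0.05,-0.1,0],"twist": 0,"fingers": 0},{"travel": [0.1,-0.25,0],"twist": 0,"fingers": 0},{"travel": [0.15,-0.35,0],"twist": 0,"fingers": 0},{"travel": [0.2,-0.5,0],"twist": 0,"fingers": 0},{"travel": [0.25,-0.6,0],"twist": 0,"fingers": 0},{"travel": [0.3,-0.75,0],"twist": 0,"fingers": 0},{"travel": [0.35,-0.85,0],"twist": 0,"fingers": 0},{"travel": [0.35,-0.95,0],"twist": 0,"fingers": 0}])

```text
clock: 11.5
position: [511.6, 251.1, 27.5]
tool_rot: [85.5, 89.6, 106.8]
wrist_force: [-2.5, 9.3, -0.3]
opening: 42.8
```

```bash
python3 st.py
```

```text
11.5 [511.6 251.1  27.5] [-2.5  9.3 -0.3] along -9.56 (np.float64(-29.1), np.float64(1.3))
```

play_rows(deltas=[{"travel": [0.05,-0.1,0],"twist": 0,"fingers": 0},{"travel": [0.05,-0.15,0],"twist": 0,"fingers": 0},{"travel": [0.1,-0.25,0],"twist": 0,"fingers": 0},{"travel": [0.1,-0.3,0],"twist": 0,"fingers": 0},{"travel": [0.15,-0.35,0],"twist": 0,"fingers": 0},{"travel": [0.15,-0.4,0],"twist": 0,"fingers": 0},{"travel": [0.15,-0.4,0],"twist": 0,"fingers": 0},{"travel": [0.15,-0.4,0],"twist": 0,"fingers": 0}])

```text
clock: 12.5
position: [513.3, 247.0, 27.4]
tool_rot: [84.4, 89.7, 105.6]
wrist_force: [-2.1, 8.7, -0.2]
opening: 42.7
```

```bash
python3 st.py
```

```text
12.5 [513.3 247.   27.4] [-2.1  8.7 -0.2] along -8.83 (np.float64(-24.7), np.float64(1.3))
```

play_rows(deltas=[{"travel": [0.05,-0.1,0],"twist": 0,"fingers": 0},{"travel": [0.05,-0.15,0],"twist": 0,"fingers": 0},{"travel": [0.1,-0.2,0],"twist": 0,"fingers": 0},{"travel": [0.1,-0.25,0],"twist": 0,"fingers": 0},{"travel": [0.1,-0.3,0],"twist": 0,"fingers": 0},{"travel": [0.1,-0.3,0],"twist": 0,"fingers": 0},{"travel": [0.1,-0.3,0],"twist": 0,"fingers": 0},{"travel": [0.1,-0.3,0],"twist": 0,"fingers": 0}])

```text
clock: 13.5
position: [514.3, 244.2, 27.5]
tool_rot: [82.9, 89.6, 104.2]
wrist_force: [-2.4, 9.3, -0.9]
opening: 42.6
```

```bash
python3 st.py
```

```text
13.5 [514.3 244.2  27.5] [-2.4  9.3 -0.9] along -9.56 (np.float64(-21.8), np.float64(1.2))
```

Spring force is still rising slowly, so the stop is not reached; I'll continue in small steps.

play_rows(deltas=[{"travel": [0.05,-0.1,0],"twist": 0,"fingers": 0},{"travel": [0.05,-0.15,0],"twist": 0,"fingers": 0},{"travel": [0.1,-0.2,0],"twist": 0,"fingers": 0},{"travel": [0.1,-0.25,0],"twist": 0,"fingers": 0},{"travel": [0.1,-0.3,0],"twist": 0,"fingers": 0},{"travel": [0.1,-0.3,0],"twist": 0,"fingers": 0},{"travel": [0.1,-0.3,0],"twist": 0,"fingers": 0},{"travel": [0.1,-0.3,0],"twist": 0,"fingers": 0}])

```text
clock: 14.5
position: [515.3, 241.6, 27.5]
tool_rot: [81.3, 89.6, 102.6]
wrist_force: [-2.4, 9.4, -0.6]
opening: 42.7
```

```bash
python3 st.py
```

```text
14.5 [515.3 241.6  27.5] [-2.4  9.4 -0.6] along -9.62 (np.float64(-18.9), np.float64(1.2))
```

play_rows(deltas=[{"travel": [0.05,-0.1,0],"twist": 0,"fingers": 0},{"travel": [0.05,-0.15,0],"twist": 0,"fingers": 0},{"travel": [0.1,-0.2,0],"twist": 0,"fingers": 0},{"travel": [0.1,-0.25,0],"twist": 0,"fingers": 0},{"travel": [0.1,-0.3,0],"twist": 0,"fingers": 0},{"travel": [0.1,-0.3,0],"twist": 0,"fingers": 0},{"travel": [0.1,-0.3,0],"twist": 0,"fingers": 0},{"travel": [0.1,-0.3,0],"twist": 0,"fingers": 0}])

```text
clock: 15.5
position: [515.6, 240.5, 27.6]
tool_rot: [83.4, 89.3, 104.7]
wrist_force: [-4.5, 15.0, 0.6]
opening: 42.4
```

```bash
python3 st.py
```

```text
15.5 [515.6 240.5  27.6] [-4.5 15.   0.6] along -15.65 (np.float64(-17.8), np.float64(1.1))
```

play_rows(deltas=[{"travel": [0.05,-0.1,0],"twist": 0,"fingers": 0},{"travel": [0.05,-0.1,0],"twist": 0,"fingers": 0},{"travel": [0.05,-0.1,0],"twist": 0,"fingers": 0},{"travel": [0,0,0],"twist": 0,"fingers": 0},{"travel": [-0.1,0.25,0],"twist": 0,"fingers": 0},{"travel": [-0.2,0.5,0],"twist": 0,"fingers": 0},{"travel": [-0.35,0.9,0],"twist": 0,"fingers": 0},{"travel": [-0.5,1.3,0],"twist": 0,"fingers": 0}])

```text
clock: 16.5
position: [512.3, 248.4, 27.5]
tool_rot: [-75.3, 89.9, -54.1]
wrist_force: [0.2, -0.2, -0.7]
opening: 42.5
```

```bash
python3 st.py
```

```text
16.5 [512.3 248.4  27.5] [ 0.2 -0.2 -0.7] along 0.25 (np.float64(-26.3), np.float64(0.9))
```

play_rows(deltas=[{"travel": [-0.4,1.0,0],"twist": 0,"fingers": 0},{"travel": [-1.0,2.5,0],"twist": 0,"fingers": 0},{"travel": [-2.0,5.1,0],"twist": 0,"fingers": 0},{"travel": [-3.5,9.0,1],"twist": 0,"fingers": 0},{"travel": [-5.0,13.0,5],"twist": 0,"fingers": 0},{"travel": [-6.0,15.0,10],"twist": 0,"fingers": 0},{"travel": [-7.0,15.5,14],"twist": 0,"fingers": 0},{"travel": [-7.0,15.5,16],"twist": 0,"fingers": 0}])

```text
clock: 17.5
position: [441.7, 405.7, 190.4]
tool_rot: [12.9, 89.8, 34.2]
wrist_force: [-0.0, -0.4, 0.5]
opening: 42.5
```

```bash
python3 - <<'E'
from tr import *
cap('top','top7');cap('side','side7')
a=cv2.imread('pics/top7.png')[140:260,180:340];b=cv2.imread('pics/side7.png')
cv2.imwrite('pics/c7.png',cv2.resize(a,(800,600),interpolation=cv2.INTER_CUBIC))
E
python3 st.py
```

```text
17.6 [443.  405.7 190.6] [ 0.4 -0.2  0.5] along 0.34 (np.float64(-198.1), np.float64(-6.9))
```

View pics/c7.png

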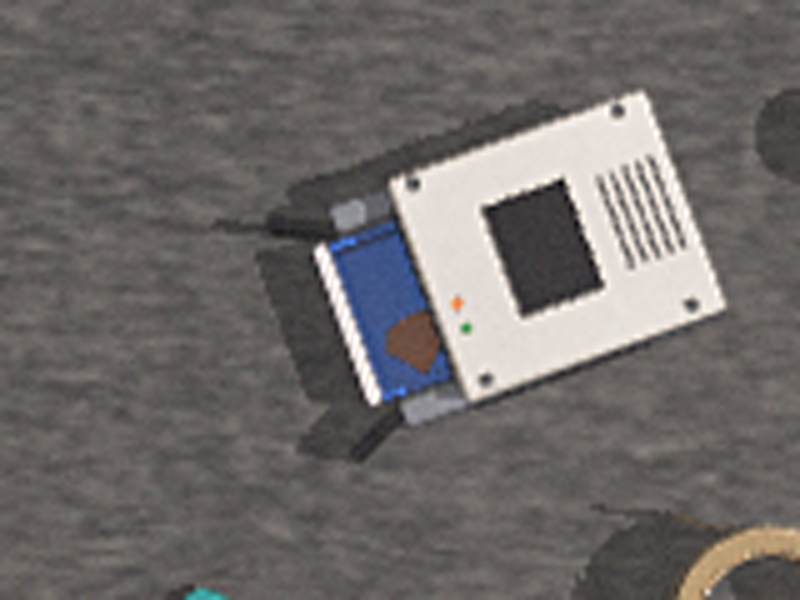

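View pics/side7.png

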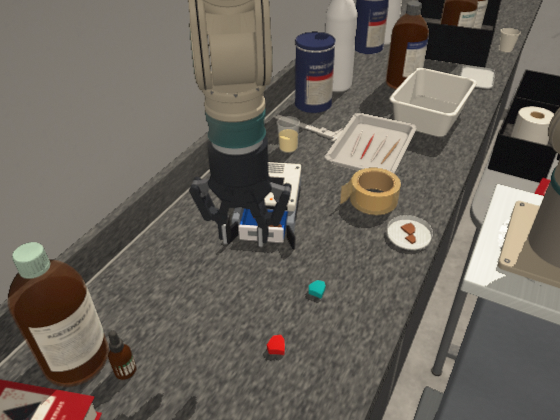

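The tray sits in the bay with its panel just outside the mouth (crop (318,246) to (376,405)). Sherd b is visible at (415,340) and sherd a is under the roof. I'll raise the arm, wait, and measure again.

play_rows(deltas=[{"travel": [0,0.5,2],"twist": 0,"fingers": 0},{"travel": [0,1,4],"twist": 0,"fingers": 0},{"travel": [0,2,7],"twist": 0,"fingers": 0},{"travel": [0,2,9],"twist": 0,"fingers": 0},{"travel": [0,2,10],"twist": 0,"fingers": 0},{"travel": [0,2,10],"twist": 0,"fingers": 0},{"travel": [0,2,10],"twist": 0,"fingers": 0},{"travel": [0,2,10],"twist": 0,"fingers": 0}])

```text
clock: 18.6
position: [441.5, 423.1, 286.0]
tool_rot: [-162.6, 89.9, -141.4]
wrist_force: [-0.2, -0.5, -0.0]
opening: 42.6
```

Run:
```python
from tr import *
cap('top','top8');cap('side','side8')
a=cv2.imread('pics/top8.png')[140:260,180:340];b=cv2.imread('pics/side8.png')[140:260,180:340]
cv2.imwrite('pics/c8.png',np.hstack([cv2.resize(x,(400,300),interpolation=cv2.INTER_CUBIC) for x in(a,b)]))
t=lambda u,v:(180+u/5-.4,140+v/5-.4)
A=np.load('pics/top7.npz')['im'].astype(int);B=np.load('pics/top8.npz')['im'].astype(int);C=np.load('pics/top0.npz')['im'].astype(int)
print('bay region diff 7/8',np.abs(A-B)[180:240,240:300].max(),'cup',np.abs(C-B)[150:180,355:390].mean(),'tape',np.abs(C-B)[240:290,310:360].mean(),'red/turq',np.abs(C-B)[250:272,160:230].mean())
p,r=fit([('top8',*t(315,246),(-55,43,34)),('top8',*t(375,406),(-55,-43,34))],[530,200,-1.2]);print(rel(p),r.tolist())
```

```text
bay region diff 7/8 16 cup 6.712380952380952 tape 10.348666666666666 red/turq 5.788961038961039
(np.float64(42.5), np.float64(0.6), np.float64(0.64)) [[0.1, 0.4], [-0.1, -0.4]]
```

View pics/c8.png

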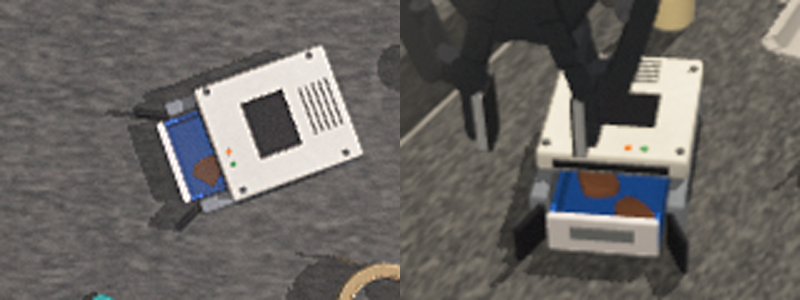

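View pics/top8.png

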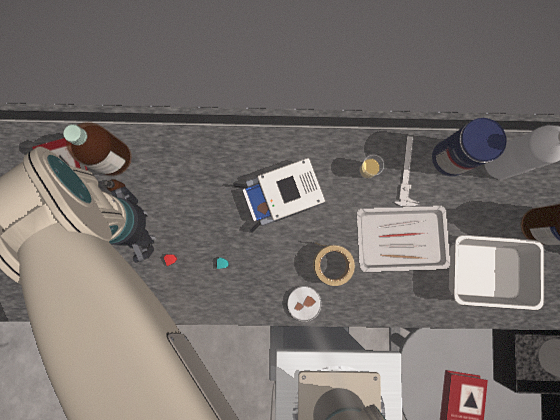

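```bash
python3 -c "
from h import *
print(robot.job_done())"
```

```text
the job is handed in; nothing more can be done
None
```

The tray is latched in the bay with both sherds in it, and the job is handed in. The last clock reading before hand-in was 18.6 s of the allowed 51 s.

**What I did:** The tray stood about 20 mm to one side of the bay's centre line, so I first nudged its side wall to line it up. I then pushed on the white panel with the half-open fingers into the mouth and pressed slowly. The force rose from about 9.6 N to 15.6 N at the hard stop. I pressed about 1 mm further, let go and backed the arm off.

**Last checks:**
- **Latch:** The wrist force fell to about zero after backing off 8.5 mm. A second later the picture showed no visible movement of the tray. One press was enough.
- **Tray position:** It measured 42.5 mm into the bay by camera, against 36 ± 6 mm expected. That is 0.5 mm outside the band but within the 2 mm calibration error. From the stop position I worked out about 41 mm, which agrees.
- **Sherds:** Both are visible inside the tray.
- **Surroundings:** The cup, tape roll and the red and turquoise look-alikes stand at the same pixels as at the start. The pixel-difference check there was not zero (about 6–10 grey levels on average), which I put down to shadow from the arm, judging by eye.

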